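# Blank off the leak-test stand: seat the plug and lock both cam arms

### The job

Stand the blanking plug nose down in the open mouth of the groove coupler on the leak-test stand and press it firmly down, without crushing the rubber seal, until it is fully home; then swing both cam arms down together, not one after the other, and squeeze them gently until they lie fully down along the coupler body and lock the plug. Leave the tape, the tape measure and the spring clamp where they are.

Things in the scene. Friction and masses are not known exactly. Their poses are not given: they have to be found in the camera images.
- test_stand: Fixed leak-test stand: dark round pipe flange (84 mm across, 10 high), short upright pipe, on it an aluminium groove coupler, open at the top, tube 44 mm across from 57 to 100 mm high. Origin: centre of the flange's underside on the bench, z up. Cam arms at +y and -y, between ears reaching 29 mm out. At +x a gauge (42 mm across, 66 mm out, 47 high), at -x an air nipple (54 mm out, 26 high).
- mouth (a point): Centre of the coupler's mouth, on the bore axis, 100 mm above the bench; z up, x and y as the stand's (cam arms at +y and -y). The rim is 50 mm across; the bore is 34 mm across, with a small flare at the mouth, so the plug's nose has 1 mm of play all round.
- plug: Loose round aluminium plug, 57 mm high, about 0.22 kg, standing upright. Origin: centre of the nose's underside, z up. Upward: nose 32 mm across with tapered tip, groove from 8 to 28 mm, 32 across up to 35 mm, flange 40 across from 35 to 38, then the knurled grip, 33 across, from 38 to 57 mm. Fully home its underside is 30 mm below the mouth, but up to 4 mm more or less: only the feel tells.
- seal (a joint): How far the rubber lip seal in the bore has bedded down, m: 0 untouched, 0.009 fully down on its hard seat. The plug first meets it about 21 mm below the mouth (up to 4 mm more or less, after the gaskets fitted under it), pushes it down against a steady drag of about 6 N, and it stays where pushed; at the bottom the force rises sharply. More than 30 N crushes it.
- cam_left (a joint): Hinge angle of the steel cam arm on the stand's +y side, rad: 0 fully down along the coupler body (hard stop), 1.57 level, straight out; it starts at 1.3 to 1.65. Stiff: 0.15 N m of friction, so it stays where left (3 to 10 N on the bar moves it). Below 0.7 rad its cam enters the plug's groove; well short of home it can jam on the nose. More than 40 N from a finger bends it.
- cam_right (a joint): The same for the like cam arm on the stand's -y side.
- cam_left_tip (a point): Free end of the left (+y) cam arm, in the middle of the bar: 12 mm wide (along the stand's x), 7 mm thick, end 53 mm from the pivot (a thin wire ring hangs on it). The pivot is 26.5 mm from the bore axis and 92 mm above the bench, its axis along the stand's x. When down, the arms measure 61 mm over both outer faces; level, about 160 mm from end to end.
- cam_right_tip (a point): Free end of the right (-y) cam arm, of the same size.
- masking_tape: Bystander: a roll of masking tape lying flat, 85 mm across, 19 mm high; origin at the centre of its underside.
- tape_measure: Bystander: a tape measure lying flat, 79 x 86 x 35 mm; origin at the centre of its underside.
- spring_clamp: Bystander: a black spring clamp lying flat, 128 x 55 x 23 mm; origin at the centre of its underside.
Things that resemble listed ones, but are neither listed nor needed, are in the scene too. Of the things like the plug, leave any that is red; of the rest the larger one is meant.

How it is judged:
By the outcome, as a careful person would: the job done as asked, in the order asked, and still so for the second after the job is handed in, with the robot touching nothing.
It also fails if it takes over 61 s, if anything falls off the work surface, if the arm or the gripper's body presses on something with over 40 N, if the wrist force passes 120 N, or if a joint passes its speed limit or range.

### The arm

A 6-joint arm with a two-finger parallel gripper is mounted at the origin on a cart in front of the work surface, level with it; the furniture and walls round the work are solid. World frame = base frame: x ahead of the robot, y to its left, z up, the work surface at z = 0. Lengths are in m, angles in rad, forces in N, time in s.
With the tool pointing down it reaches from about 0.425 to 1.125 m from the base axis. Payload 14.9 kg.
Tool frame: the origin (TCP) lies midway between the tips of the shut fingers; the grasp point (between the pads) lies env.hold_point_z behind it (env.hold_point_z is the distance from the TCP to the grasp point, in m); z points along the fingers, y is the line along which they close (so a half turn about z gives the same grasp; the last joint's range is limited). The gripper opens to 91 mm and grips with 3 to 60 N. Pads are 32 mm wide; open, the fingers measure 118 mm over their backs; the gripper's body (76 mm by 178 mm) begins 60 mm behind the grasp point.
Start: joints at [-1.276, 0.379, 1.734, -0, 1.028, -0.033], TCP at [0.225, -0.663, 0.214] pointing down, gripper open.
Joint ranges: [-2.77, 2.77], [-0.74, 2.19], [0, 2.66], [-1.06, 4.2], [0.31, 2.87], [-3.08, 3.08]. Speed limits (rad/s): [1.89, 1.89, 2.39, 3.14, 3.14, 3.14].

### API

Orientations are given as a unit quaternion [w, x, y, z].
In Python, from rig import env gives the robot as it stands.
- The arm moves only by the shell command python3 -m pendant 'ROWS'. ROWS is text: rows parted by semicolons, each of 7 numbers parted by spaces: the shift along the tool's x, y, z in cm, then the turn, a rotation vector about the tool's x, y, z in rad, then the opening, from -1 (shut) to 1 (fully open), so that 0 is half open. A call has 1 to 12 rows; each row shifts and turns the commanded pose from where the row before left it, along the tool's axes as they then stand; what a row does not reach is not made up. A row lasts 1/8 s, in which the tool goes at most 62.5 mm and 10.7 degrees, less where a joint would pass 70% of its speed; a pose out of reach is approached as far as the arm can. A call is refused whole if a number of a shift passes 6.25 or a number of a turn 0.188, either way. A call with a gripper value outside its range is refused whole. The fingers move at their own pace and stop on an object; the grip force is fixed at half the most. Time passes only in rows, so rows that do not move let the fingers close. It gives the time, the measured TCP pose, the force, the opening and the grip force at its end, in the units of the state.
- env.observe(): the state, without advancing time (a new reading comes with each control period).
- env.snapshot(name): name is "side" or "top"; returns a dict with "img" (420x560x3 uint8, red, green, blue), "fx", "fy", "cx", "cy" (pixels), "extrinsics" (4x4, takes a point from camera to world coordinates). Camera axes: x right, y up, looking along -z (the intrinsics and any distortion apply to the point x, -y, -z); pixel columns grow to the right and rows downward; lengths in m; the calibration is good to about 2 mm. A picture is of the moment at which its call begins. There is no depth.
- env.job_done(): hands the job in; it is judged then, once.
The state is a dict: "time_s": time; "qpos": joint angles; "qvel": joint speeds; "effort": joint torques, N m; "tcp_pos": TCP position; "orientation": TCP orientation; "contact_force": force on the tool from outside, world axes, zero at the start; "wrist_torque": the same for the moment, N m; "width": opening from 0.0 (shut) to 1.0 (fully open); "grasp_force": force on a finger pad.
Only numpy, scipy, OpenCV 4.12 (cv2) and the standard library are available. Lean on these libraries where they do the work, as an engineer would, in place of code of your own. Each camera call takes 0.05 s, during which the arm holds its last target. There are 200 camera calls.

## Working session

There is one attempt and no reset: what is moved stays moved. The work goes in short steps, Python scripts to look and compute and a shell command to move; the robot and the scene stay as the last step left them, time stands still between calls to the robot, and variables do not carry over. Pictures are saved under pics/ and viewed, at most 10 in all, crops included, and the job is handed in when it is done.

```bash
mkdir -p pics; ls
python3 - <<'E'
from rig import env
import cv2
print(env.hold_point_z); s=env.observe(); print(s)
for n in("top","side"):
    d=env.snapshot(n); cv2.imwrite(f"pics/{n}0.png",d["img"][:,:,::-1]); print(n,{k:d[k] for k in d if k!="img"})
E
```

```text
pics
0.0188
{'time_s': 0.0, 'qpos': array([-1.27631814e+00,  3.79437747e-01,  1.73479154e+00,  1.06744375e-05,
        1.02851690e+00, -3.32821671e-02]), 'qvel': array([-0.00054262,  0.00078376, -0.00123507, -0.00085609,  0.00023073,
       -0.00011871]), 'effort': array([ 1.31750083e-03, -7.63724828e+01, -4.34363508e+01,  6.51258230e-02,
        4.24343138e-02, -8.98282792e-05]), 'tcp_pos': array([ 0.22523546, -0.66233841,  0.21326253]), 'orientation': array([-5.72448458e-04,  9.86601956e-01,  1.63144867e-01, -7.05794109e-05]), 'contact_force': array([0.97135373, 0.06763662, 0.66631089]), 'wrist_torque': array([-0.02674445, -0.01911461,  0.04869288]), 'grasp_force': 0.0, 'width': 0.9987325571331208}
top {'fx': 418.0658069733449, 'fy': 418.0658069733449, 'cx': 279.29975150626615, 'cy': 203.91662401272927, 'extrinsics': array([[-0.0190534 ,  0.99417421, -0.10608769,  0.4203719 ],
       [-0.99956858, -0.02131327, -0.02020892,  0.17796421],
       [-0.02235226,  0.10565688,  0.9941514 ,  1.12145654],
       [ 0.        ,  0.        ,  0.        ,  1.        ]])}
side {'fx': 423.83610509672417, 'fy': 423.83610509672417, 'cx': 284.7701412668241, 'cy': 207.5662200161585, 'extrinsics': array([[-0.84754145,  0.21938037, -0.48326571,  0.13359119],
       [-0.53064964, -0.33451806,  0.77878663,  0.87893749],
       [ 0.00918939,  0.91649873,  0.39993204,  0.44150199],
       [ 0.        ,  0.        ,  0.        ,  1.        ]])}
```

View pics/top0.png

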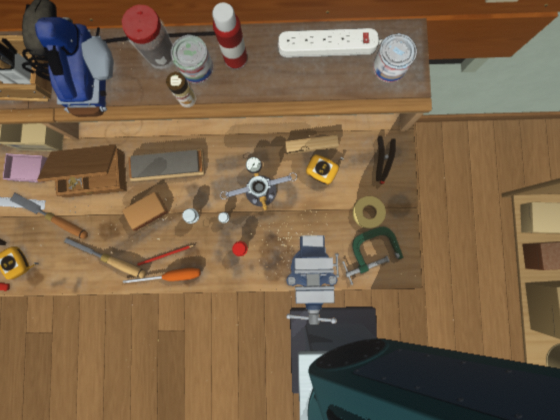

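View pics/side0.png

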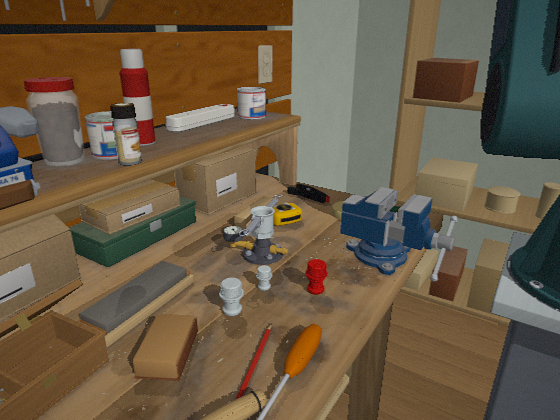

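```bash
cat > h.py <<'E'
import numpy as np, cv2
from rig import env
def ray(d,u,v):
    E=d["extrinsics"]; r=E[:3,:3]@np.array([(u-d["cx"])/d["fx"],-(v-d["cy"])/d["fy"],-1]); return E[:3,3],r
def onz(d,u,v,z):
    o,r=ray(d,u,v); return o+r*(z-o[2])/r[2]
def proj(d,p):
    E=d["extrinsics"]; c=E[:3,:3].T@(np.asarray(p)-E[:3,3]); return np.array([d["cx"]-d["fx"]*c[0]/c[2], d["cy"]+d["fy"]*c[1]/c[2]])
def tri(a,ua,b,ub):
    A=np.zeros((3,3));B=np.zeros(3)
    R=[ray(a,*ua),ray(b,*ub)]
    for o,r in R:
        r=r/np.linalg.norm(r);P=np.eye(3)-np.outer(r,r);A+=P;B+=P@o
    return np.linalg.solve(A,B)
E
python3 - <<'E'
from h import *
t=env.snapshot("top");s=env.snapshot("side")
c=t["img"][145:245,170:310,::-1]; c=cv2.resize(c,None,fx=5.5,fy=5.5,interpolation=cv2.INTER_CUBIC); cv2.imwrite("pics/tc.png",c)
c=s["img"][185:325,205:335,::-1]; c=cv2.resize(c,None,fx=4.2,fy=4.2,interpolation=cv2.INTER_CUBIC); cv2.imwrite("pics/sc.png",c)
E
```

```text
(no output)
```

View pics/tc.png

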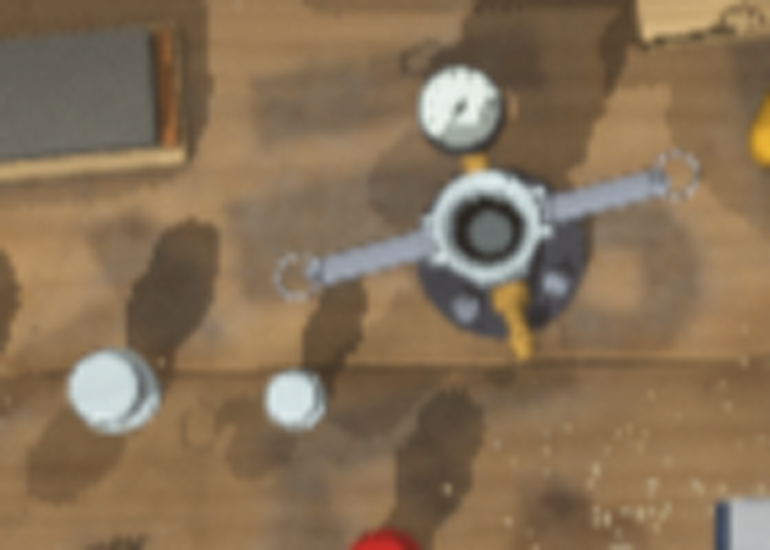

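View pics/sc.png

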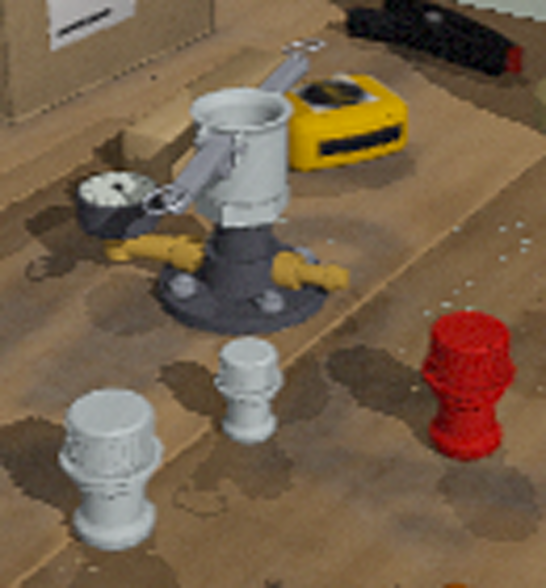

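Run:
```python
from h import *
t=env.snapshot("top");s=env.snapshot("side")
T=lambda x,y:((x+.5)/5.5+170-.5,(y+.5)/5.5+145-.5)
S=lambda x,y:((x+.5)/4.2+205-.5,(y+.5)/4.2+185-.5)
for n,a,b,z in [("mouth",(487,227),(241,112),.1),("plugtop",(105,389),(110,416),.057)]:
    print(n,onz(t,*T(*a),z),onz(s,*S(*b),z),tri(t,T(*a),s,S(*b)))
L=(312,272);R=(663,182)
print("L",tri(t,T(*L),s,S(165,195)),"R",tri(t,T(*R),s,S(300,58)))
for n,p in(("L",L),("R",R)): print(n,onz(t,*T(*p),.092))
print("gauge",onz(t,*T(460,107),.047),"nip",onz(t,*T(521,352),.026))
# plug mask
g=cv2.cvtColor(t["img"],cv2.COLOR_RGB2HSV)
m=((g[...,1]<60)&(g[...,2]>165)).astype(np.uint8)
n,l,st,ce=cv2.connectedComponentsWithStats(m)
for i in range(1,n):
    if 175<ce[i][0]<300 and 150<ce[i][1]<240 and st[i,4]>20: print(st[i],ce[i])
```

```text
mouth [0.57536181 0.25018628 0.1       ] [0.57408619 0.25411874 0.1       ] [0.57604733 0.25055711 0.09810487]
plugtop [0.50952936 0.43271149 0.057     ] [0.508658  0.4363157 0.057    ] [0.51021532 0.43358428 0.05478416]
L [0.55891905 0.33105648 0.09279109] R [0.59520703 0.17073371 0.0939755 ]
L [0.55777134 0.3303605  0.092     ]
R [0.59538363 0.17063144 0.092     ]
gauge [0.64133671 0.26599754 0.047     ] nip [0.52573381 0.23994138 0.026     ]
[246 157  14  13 129] [252.48837209 163.43410853]
[229 176  41  20 205] [252.74146341 186.39512195]
[271 178  17   6  44] [278.70454545 180.61363636]
[182 209  16  14 146] [189.10958904 215.76027397]
[219 213  10   9  70] [222.65714286 217.18571429]
```

```bash
cat >> h.py <<'E'
from scipy.spatial.transform import Rotation as Ro
def go(*targets,yaw=None):
    s=env.observe(); q=s["orientation"]; R=Ro.from_quat([q[1],q[2],q[3],q[0]]).as_matrix(); p=s["tcp_pos"]
    print("t",round(s["time_s"],2),"p",p.round(4),"yaw",np.arctan2(R[1,0],R[0,0]).round(4),"tilt z",R[:,2].round(4),"F",s["contact_force"].round(1),"w",round(91*s["width"],1),"g",round(s["grasp_force"],1))
    if yaw is not None:
        D=np.array([[np.cos(yaw),np.sin(yaw),0],[np.sin(yaw),-np.cos(yaw),0],[0,0,-1]]); print("turn",Ro.from_matrix(R.T@D).as_rotvec().round(4)); R=D
    for t in targets:
        print("tool cm",(R.T@(np.array(t)-p)*100).round(2)); p=np.array(t)
E
python3 -m pendant '0 0 -4 0 0 0.096 0.4; 0 0 -4 0 0 0 0.4'; python3 -c "
from h import *
go((.55,-.15,.28),(.509,.4335,.2),(.509,.4335,.042),yaw=.232)"
```

```text
time_s: 0.55
tcp_pos: [0.2253, -0.6625, 0.2945]
orientation: [-0.001, 0.993, 0.115, -0.0]
contact_force: [-0.3, -0.6, -0.1]
width: 0.812
grasp_force: 0.0
t 0.55 p [ 0.2253 -0.6625  0.2945] yaw 0.2303 tilt z [-3.0e-04  1.1e-03 -1.0e+00] F [-0.3 -0.6 -0.1] w 73.9 g 0.0
turn [-0.0011  0.     -0.0017]
tool cm [ 43.39 -42.41   1.45]
tool cm [  9.43 -57.73   8.  ]
tool cm [ 0.   0.  15.8]
```

```bash
python3 -m pendant '4 -3.85 0.1 0 0 0 0.4;4 -3.85 0.1 0 0 0 0.4;4 -3.85 0.1 0 0 0 0.4;4 -3.85 0.1 0 0 0 0.4;4 -3.85 0.1 0 0 0 0.4;4 -3.85 0.1 0 0 0 0.4;4 -3.85 0.1 0 0 0 0.4;4 -3.85 0.1 0 0 0 0.4;4 -3.85 0.1 0 0 0 0.4;4 -3.85 0.1 0 0 0 0.4;3.4 -3.85 0.1 0 0 0 0.4'; python3 -c "
from h import *
go((.509,.4335,.2),(.509,.4335,.042),yaw=.232)"
```

```text
time_s: 1.92
tcp_pos: [0.5514, -0.1491, 0.2831]
orientation: [0.0, 0.993, 0.116, 0.0]
contact_force: [-0.1, 0.3, 0.2]
width: 0.699
grasp_force: 0.0
t 1.93 p [ 0.5514 -0.1491  0.2831] yaw 0.232 tilt z [ 4.e-04 -1.e-04 -1.e+00] F [-0.1  0.3  0.2] w 63.6 g 0.0
turn [ 0.0002 -0.0004  0.    ]
tool cm [  9.27 -57.68   8.31]
tool cm [ 0.   0.  15.8]
```

```bash
python3 -m pendant '0.85 -5.24 0.7 0 0 0 0.4;0.85 -5.24 0.7 0 0 0 0.4;0.85 -5.24 0.7 0 0 0 0.4;0.85 -5.24 0.7 0 0 0 0.4;0.85 -5.24 0.7 0 0 0 0.4;0.85 -5.24 0.7 0 0 0 0.4;0.85 -5.24 0.7 0 0 0 0.4;0.85 -5.24 0.7 0 0 0 0.4;0.85 -5.24 0.7 0 0 0 0.4;0.85 -5.24 0.7 0 0 0 0.4;0.77 -5.28 1.31 0 0 0 0.4;0 0 0 0 0 0 0.4'; python3 -c "
from h import *
go((.509,.4335,.1),(.509,.4335,.042),yaw=.232)
t=env.snapshot('top');s=env.snapshot('side')
a=t['img'][170:260,150:260,::-1];b=s['img'][180:325,195:340,::-1]
f=lambda i:cv2.resize(i,(390,390*i.shape[0]//i.shape[1]))
a,b=f(a),f(b);a=cv2.copyMakeBorder(a,0,b.shape[0]-a.shape[0],0,5,0);cv2.imwrite('pics/a1.png',np.hstack([a,b]))"
```

```text
time_s: 3.42
tcp_pos: [0.5071, 0.4344, 0.1986]
orientation: [0.0, 0.993, 0.117, -0.001]
contact_force: [-1.0, -0.6, -0.2]
width: 0.7
grasp_force: 0.0
t 3.42 p [0.5071 0.4344 0.1986] yaw 0.2347 tilt z [-1.e-03 -5.e-04 -1.e+00] F [-1.  -0.6 -0.2] w 63.7 g 0.0
turn [0.0003 0.0011 0.0027]
tool cm [0.16 0.13 9.86]
tool cm [0.  0.  5.8]
```

View pics/a1.png

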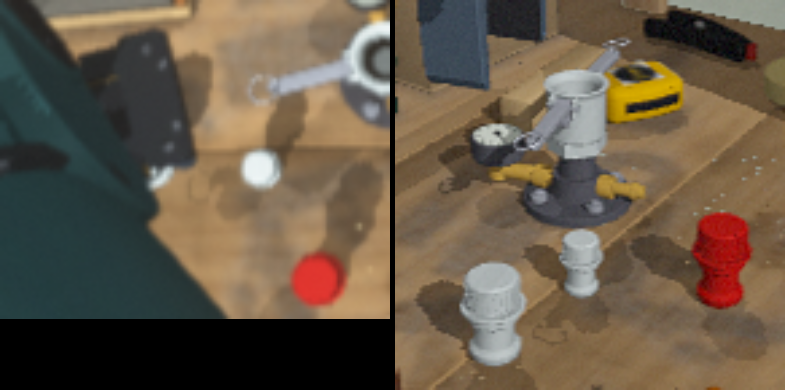

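The arm hides the plug in the top view (plug edge about (155,175) of the crop); in the side view the plug still stands free at about (492,312) of the crop and the gripper is above it. Going down.

```bash
python3 -m pendant '0 0 5 0 0 0 0.4;0 0 4.5 0 0 0 0.4;0 0 3 0 0 0 0.4;0 0 1.5 0 0 0 0.4;0 0 0 0 0 0 0.4;0 0 0 0 0 0 0.4'; python3 -c "
from h import *
go((.509,.4335,.043),yaw=.232)
s=env.snapshot('side')
b=s['img'][210:340,180:310,::-1];cv2.imwrite('pics/a2.png',cv2.resize(b,None,fx=4,fy=4))"
```

```text
time_s: 4.28
tcp_pos: [0.509, 0.4321, 0.0614]
orientation: [-0.001, 0.993, 0.116, 0.001]
contact_force: [0.7, -0.3, 1.0]
width: 0.703
grasp_force: 0.0
t 4.28 p [0.509  0.4321 0.0614] yaw 0.2315 tilt z [ 0.0015  0.0012 -1.    ] F [ 0.7 -0.3  1. ] w 63.9 g 0.0
turn [-0.0008 -0.0018 -0.0005]
tool cm [ 0.03 -0.14  1.84]
```

View pics/a2.png

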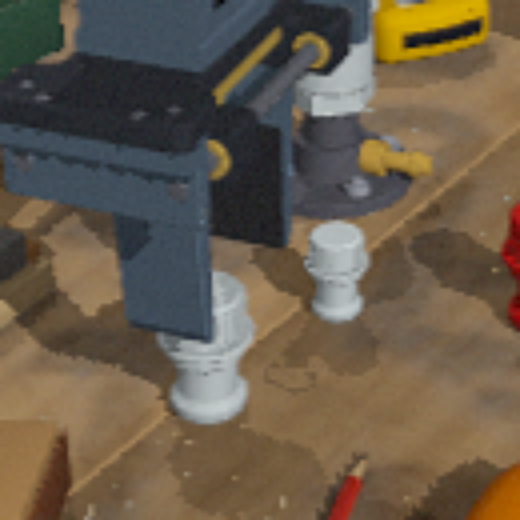

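```bash
python3 - <<'E'
from h import *
s=env.snapshot('side')
for k in (.032,.0455): 
  for e in(-.016,.016): print(k,e,(proj(s,(.509-.23*k+.973*e,.4335+.973*k+.23*e,.0605))-[180,210])*4)
E
python3 -m pendant '0 -0.05 1 0 0 0 0.4;0 0 0.8 0 0 0 0.4;0 0 0 0 0 0 0.4;0 0 0 0 0 0 0'; python3 -m pendant '0 0 0 0 0 0 -0.3;0 0 0 0 0 0 -0.4;0 0 0 0 0 0 -0.5;0 0 0 0 0 0 -0.6;0 0 0 0 0 0 -0.7;0 0 0 0 0 0 -1;0 0 0 0 0 0 -1'
```

```text
0.032 -0.016 [208.69994428 335.58720985]
0.032 0.016 [133.57242592 319.43187207]
0.0455 -0.016 [193.26648637 355.46923799]
0.0455 0.016 [116.99700329 338.73369249]
time_s: 4.88
tcp_pos: [0.5081, 0.4323, 0.0418]
orientation: [0.0, 0.993, 0.116, -0.0]
contact_force: [0.5, 0.4, 0.2]
width: 0.621
grasp_force: 0.0
time_s: 5.75
tcp_pos: [0.5082, 0.4323, 0.042]
orientation: [-0.0, 0.993, 0.116, 0.0]
contact_force: [0.5, -2.5, 3.9]
width: 0.352
grasp_force: 30.0
```

```bash
python3 -m pendant '0 0 -1 0 0 0 -1;0 0 -3 0 0 0 -1;0 0 -4 0 0 0 -1;0 0 -3 0 0 0 -1;0 0 -2 0 0 0 -1;0 0 0 0 0 0 -1'; python3 -c "
from h import *
go((.5740,.2499,.172),yaw=.232)"
```

```text
time_s: 6.5
tcp_pos: [0.5085, 0.4327, 0.173]
orientation: [-0.001, 0.993, 0.116, 0.001]
contact_force: [-0.2, 0.6, -3.1]
width: 0.352
grasp_force: 30.0
t 6.5 p [0.5085 0.4327 0.173 ] yaw 0.2318 tilt z [ 0.0015  0.0013 -1.    ] F [-0.2  0.6 -3.1] w 32.0 g 30.0
turn [-0.0009 -0.0018 -0.0002]
tool cm [ 2.17 19.3   0.1 ]
```

```bash
python3 -m pendant '0.3 2 0 0 0 0 -1;0.4 4 0 0 0 0 -1;0.4 4 0 0 0 0 -1;0.4 4 0 0 0 0 -1;0.37 3 0 0 0 0 -1;0.3 2.3 0 0 0 0 -1;0 0 0 0 0 0 -1;0 0 1 0 0 0 -1;0 0 0 0 0 0 -1;0 0 0 0 0 0 -1'; python3 -c "
from h import *
go((.5740,.2499,.150),yaw=.232)
t=env.snapshot('top');s=env.snapshot('side')
b=s['img'][175:275,210:310,::-1];cv2.imwrite('pics/a3.png',cv2.resize(b,None,fx=6,fy=6,interpolation=cv2.INTER_CUBIC))"
```

```text
time_s: 7.75
tcp_pos: [0.5732, 0.25, 0.1616]
orientation: [0.0, 0.993, 0.116, -0.0]
contact_force: [-0.4, -0.5, -2.5]
width: 0.347
grasp_force: 30.0
t 7.75 p [0.5732 0.25   0.1616] yaw 0.2326 tilt z [-4.e-04 -1.e-04 -1.e+00] F [-0.4 -0.5 -2.5] w 31.6 g 30.0
turn [0.     0.0004 0.0006]
tool cm [0.07 0.02 1.16]
```

View pics/a3.png

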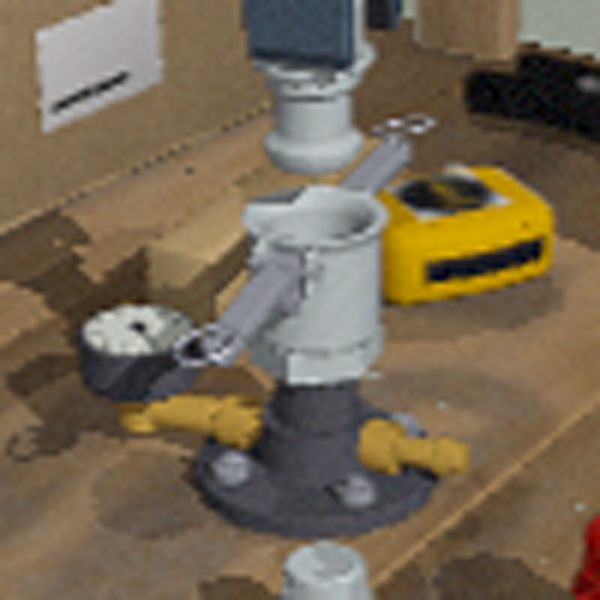

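Run:
```python
from h import *
s=env.snapshot('side')
S=lambda x,y:((x+.5)/6+210-.5,(y+.5)/6+175-.5)
P=lambda p:((proj(s,p)-[209.5,174.5])*6-.5).round(1)
m=onz(s,*S(316,214),.1);print(m)
for z in(.1,.1195,.125):print(z,P((m[0],m[1],z)))
# front lower edge of nose tip r=.0145,z=.1195 ; rim front/back/left/right
d=np.array([-.48,.78,0]);d/=np.linalg.norm(d);e=np.array([.78,.48,0])/.916
for r,z in((.016,.1225),(.014,.1195),(.025,.1)): print(r,z,[P((m[0],m[1],z)+k*r) for k in(d,-d,e,-e)])
```

```text
[0.57655104 0.24971527 0.1       ]
0.1 [316. 214.]
0.1195 [315.3 159.6]
0.125 [315.1 144.1]
0.016 0.1225 [array([312.3, 170.2]), array([317.9, 132.7]), array([266.3, 150.6]), array([364.1, 151.7])]
0.014 0.1195 [array([312.8, 176.3]), array([317.7, 143.3]), array([272.6, 159.1]), array([358. , 160.1])]
0.025 0.1 [array([311.6, 245.5]), array([320.2, 184.1]), array([240.4, 213.1]), array([391.6, 214.9])]
```

```bash
python3 -m pendant '0 0 0.5 0 0 0 -1;0 0 0.5 0 0 0 -1;0 0 0.5 0 0 0 -1;0 0 0.4 0 0 0 -1;0 0 0.3 0 0 0 -1;0 0 0 0 0 0 -1'; python3 -m pendant '0 0 0.2 0 0 0 -1;0 0 0.2 0 0 0 -1;0 0 0 0 0 0 -1'
```

```text
time_s: 8.65
tcp_pos: [0.5734, 0.2494, 0.1396]
orientation: [0.0, 0.993, 0.116, -0.0]
contact_force: [-1.1, 0.0, -3.7]
width: 0.349
grasp_force: 30.0
time_s: 9.02
tcp_pos: [0.5734, 0.2494, 0.1357]
orientation: [0.0, 0.993, 0.116, -0.0]
contact_force: [-0.2, -0.2, -2.9]
width: 0.347
grasp_force: 30.0
```

```bash
python3 -m pendant '0 0 0.25 0 0 0 -1;0 0 0.25 0 0 0 -1;0 0 0.25 0 0 0 -1;0 0 0 0 0 0 -1'; python3 -m pendant '0 0 0.2 0 0 0 -1;0 0 0 0 0 0 -1';python3 -m pendant '0 0 0.2 0 0 0 -1;0 0 0 0 0 0 -1';python3 -m pendant '0 0 0.2 0 0 0 -1;0 0 0 0 0 0 -1'
```

```text
time_s: 9.52
tcp_pos: [0.5734, 0.2494, 0.128]
orientation: [0.0, 0.993, 0.116, -0.0]
contact_force: [-0.1, -0.2, -2.1]
width: 0.35
grasp_force: 30.0
time_s: 9.78
tcp_pos: [0.5735, 0.2494, 0.1262]
orientation: [0.0, 0.993, 0.116, -0.0]
contact_force: [-0.0, -0.9, -3.7]
width: 0.353
grasp_force: 30.0
time_s: 10.02
tcp_pos: [0.5735, 0.2494, 0.1242]
orientation: [0.0, 0.993, 0.116, -0.0]
contact_force: [0.5, 0.4, -2.0]
width: 0.349
grasp_force: 30.0
time_s: 10.28
tcp_pos: [0.5734, 0.2494, 0.1221]
orientation: [0.0, 0.993, 0.116, -0.0]
contact_force: [-0.7, -0.4, -3.1]
width: 0.35
grasp_force: 30.0
```

```bash
for i in 1 ; do python3 -m pendant '0 0 0.2 0 0 0 -1;0 0 0 0 0 0 -1'; python3 -m pendant '0 0 0.2 0 0 0 -1;0 0 0 0 0 0 -1';python3 -m pendant '0 0 0.1 0 0 0 -1;0 0 0 0 0 0 -1';python3 -m pendant '0 0 0.1 0 0 0 -1;0 0 0 0 0 0 -1'; done | egrep "pos|contact"
```

```text
tcp_pos: [0.5734, 0.2494, 0.1202]
contact_force: [-0.0, -0.4, -3.0]
tcp_pos: [0.5736, 0.2495, 0.1183]
contact_force: [-0.3, -0.6, -2.8]
tcp_pos: [0.5738, 0.2495, 0.1176]
contact_force: [-0.9, -0.6, 2.8]
tcp_pos: [0.5737, 0.2495, 0.1164]
contact_force: [0.8, 0.8, 2.6]
```

```bash
(python3 -m pendant '0 0 0.1 0 0 0 -1;0 0 0.1 0 0 0 -1;0 0 0.1 0 0 0 -1;0 0 0 0 0 0 -1'; python3 -m pendant '0 0 0.1 0 0 0 -1;0 0 0 0 0 0 -1'; python3 -m pendant '0 0 0.1 0 0 0 -1;0 0 0 0 0 0 -1';python3 -m pendant '0 0 0.05 0 0 0 -1;0 0 0 0 0 0 -1') | egrep "pos|contact"
```

```text
tcp_pos: [0.5735, 0.2494, 0.1132]
contact_force: [1.4, 1.2, 0.4]
tcp_pos: [0.5735, 0.2494, 0.1123]
contact_force: [0.7, -0.9, 1.7]
tcp_pos: [0.5735, 0.2494, 0.1113]
contact_force: [1.2, -0.5, 2.0]
tcp_pos: [0.5735, 0.2494, 0.1108]
contact_force: [1.6, 0.8, 1.5]
```

```bash
(python3 -m pendant '0 0 0.05 0 0 0 -1;0 0 0 0 0 0 -1'; python3 -m pendant '0 0 0.05 0 0 0 -1;0 0 0 0 0 0 -1'; python3 -m pendant '0 0 0.05 0 0 0 -1;0 0 0 0 0 0 -1';python3 -m pendant '0 0 0.05 0 0 0 -1;0 0 0 0 0 0 -1') | egrep "pos|contact|width"
```

```text
tcp_pos: [0.5735, 0.2494, 0.1103]
contact_force: [0.4, 0.8, 2.4]
width: 0.349
tcp_pos: [0.5735, 0.2494, 0.1098]
contact_force: [-0.3, 0.2, 2.9]
width: 0.35
tcp_pos: [0.5735, 0.2494, 0.1093]
contact_force: [-0.2, 0.2, 2.4]
width: 0.347
tcp_pos: [0.5738, 0.2495, 0.1092]
contact_force: [-0.9, -1.6, 6.9]
width: 0.348
```

```bash
(python3 -m pendant '0 0 0.02 0 0 0 -1;0 0 0 0 0 0 -1'; python3 -m pendant '0 0 0.02 0 0 0 -1;0 0 0 0 0 0 -1') | egrep "pos|contact|width"
```

```text
tcp_pos: [0.5739, 0.2495, 0.1091]
contact_force: [-1.3, -1.0, 8.7]
width: 0.35
tcp_pos: [0.574, 0.2495, 0.1091]
contact_force: [-1.9, -1.5, 10.4]
width: 0.345
```

```bash
(python3 -m pendant '0 0 0.04 0 0 0 -1;0 0 0 0 0 0 -1'; python3 -m pendant '0 0 0.04 0 0 0 -1;0 0 0 0 0 0 -1') | egrep "pos|contact|width"
```

```text
tcp_pos: [0.5741, 0.2496, 0.109]
contact_force: [-2.5, -2.4, 14.9]
width: 0.351
tcp_pos: [0.5743, 0.2497, 0.109]
contact_force: [-2.5, -1.7, 17.7]
width: 0.345
```

```bash
(python3 -m pendant '0 0 -0.1 0 0 0 -1;0 0 -0.1 0 0 0 -1;0 0 0 0 0 0 -1'; python3 -m pendant '0 0 0 0 0 0 -0.2;0 0 0 0 0 0 -0.1;0 0 0 0 0 0 0.2;0 0 0 0 0 0 0.5;0 0 0 0 0 0 1;0 0 0 0 0 0 1;0 0 0 0 0 0 1;0 0 0 0 0 0 1;0 0 0 0 0 0 1') | egrep "pos|contact|width|time"
python3 -c "
from h import *
go((.5740,.2499,.08),yaw=.232)
s=env.snapshot('side')
b=s['img'][175:275,210:310,::-1];cv2.imwrite('pics/a4.png',cv2.resize(b,None,fx=6,fy=6,interpolation=cv2.INTER_CUBIC))"
```

```text
time_s: 14.9
tcp_pos: [0.5733, 0.2493, 0.1093]
contact_force: [-0.5, -0.5, -2.3]
width: 0.345
time_s: 16.02
tcp_pos: [0.5735, 0.2494, 0.1096]
contact_force: [-0.1, -0.2, 0.2]
width: 1.003
t 16.02 p [0.5735 0.2494 0.1096] yaw 0.2318 tilt z [ 0.  0. -1.] F [-0.1 -0.2  0.2] w 91.3 g 0.0
turn [-0.     -0.     -0.0002]
tool cm [ 0.06 -0.04  2.96]
```

View pics/a4.png

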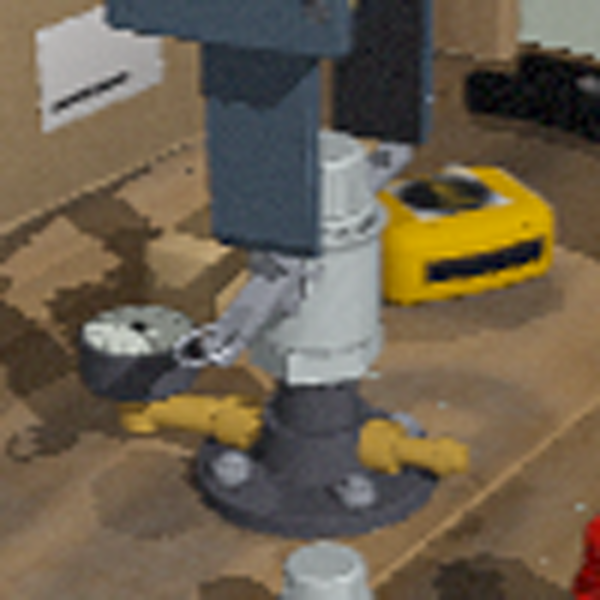

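The plug stands in the mouth with its flange just above the rim (about (350,225)), and the open fingers straddle it above both arms. Pushing both arms down together.

```bash
(python3 -m pendant '0 0 0.4 0 0 0 1;0 0 0.4 0 0 0 1;0 0 0 0 0 0 1'; python3 -m pendant '0 0 0.3 0 0 0 1;0 0 0.3 0 0 0 1;0 0 0 0 0 0 1';python3 -m pendant '0 0 0.3 0 0 0 1;0 0 0.3 0 0 0 1;0 0 0 0 0 0 1') | egrep "pos|contact"
```

```text
tcp_pos: [0.5732, 0.2493, 0.1011]
contact_force: [-0.2, -0.5, 0.2]
tcp_pos: [0.5735, 0.2494, 0.0955]
contact_force: [0.0, -0.6, -0.3]
tcp_pos: [0.5738, 0.2495, 0.0902]
contact_force: [-2.5, -2.2, 10.1]
```

```bash
(python3 -m pendant '0 0 0.3 0 0 0 1;0 0 0.3 0 0 0 1;0 0 0 0 0 0 1'; python3 -m pendant '0 0 0.3 0 0 0 1;0 0 0.3 0 0 0 1;0 0 0 0 0 0 1';python3 -m pendant '0 0 0.3 0 0 0 1;0 0 0.3 0 0 0 1;0 0 0 0 0 0 1') | egrep "pos|contact"
```

```text
tcp_pos: [0.5743, 0.2497, 0.0846]
contact_force: [-1.9, -1.0, 10.7]
tcp_pos: [0.5747, 0.2499, 0.0787]
contact_force: [0.2, 0.5, 8.8]
tcp_pos: [0.5748, 0.2499, 0.0726]
contact_force: [0.8, 0.5, 8.0]
```

```bash
(python3 -m pendant '0 0 0.3 0 0 0 1;0 0 0.3 0 0 0 1;0 0 0 0 0 0 1'; python3 -m pendant '0 0 0.3 0 0 0 1;0 0 0.3 0 0 0 1;0 0 0 0 0 0 1';python3 -m pendant '0 0 0.2 0 0 0 1;0 0 0.2 0 0 0 1;0 0 0 0 0 0 1') | egrep "pos|contact"
python3 -c "
from h import *
s=env.snapshot('side')
b=s['img'][175:275,210:310,::-1];cv2.imwrite('pics/a5.png',cv2.resize(b,None,fx=6,fy=6,interpolation=cv2.INTER_CUBIC))"
```

```text
tcp_pos: [0.5746, 0.2498, 0.0664]
contact_force: [2.5, 0.1, 5.9]
tcp_pos: [0.5744, 0.2498, 0.0602]
contact_force: [1.1, 1.4, 4.6]
tcp_pos: [0.5743, 0.2498, 0.0562]
contact_force: [1.2, -0.4, 5.1]
```

View pics/a5.png

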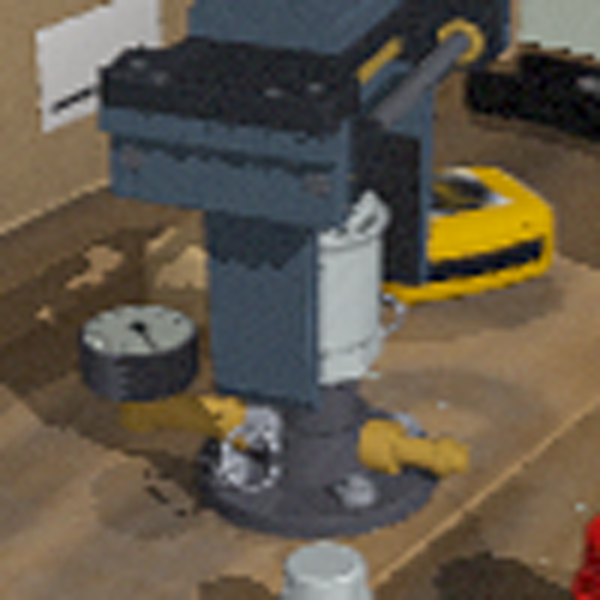

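```bash
(python3 -m pendant '0 0 0 0 0 0 0.9;0 0 0 0 0 0 0.8;0 0 0 0 0 0 0.7;0 0 0 0 0 0 0.65;0 0 0 0 0 0 0.6;0 0 0 0 0 0 0.55;0 0 0 0 0 0 0.55'; python3 -m pendant '0 0 0 0 0 0 0.5;0 0 0 0 0 0 0.45;0 0 0 0 0 0 0.4;0 0 0 0 0 0 0.36;0 0 0 0 0 0 0.33;0 0 0 0 0 0 0.3;0 0 0 0 0 0 0.3') | egrep "time|pos|contact|wid|gr"
```

```text
time_s: 20.38
tcp_pos: [0.5731, 0.2493, 0.0554]
contact_force: [-0.7, 0.9, -5.1]
width: 0.775
grasp_force: 4.3
time_s: 21.25
tcp_pos: [0.5735, 0.2487, 0.0554]
contact_force: [0.8, -6.5, -6.7]
width: 0.658
grasp_force: 30.0
```

```bash
(python3 -m pendant '0 0 0 0 0 0 0.2;0 0 0 0 0 0 0.2;0 0 0 0 0 0 0.2;0 0 0 0 0 0 0.2'; python3 -m pendant '0 0 0 0 0 0 0.4;0 0 0 0 0 0 0.6;0 0 0 0 0 0 0.8;0 0 0 0 0 0 1;0 0 0 0 0 0 1;0 0 0 0 0 0 1;0 0 -3 0 0 0 1;0 0 -5 0 0 0 1;0 0 -5 0 0 0 1;0 0 -4 0 0 0 1;0 0 0 0 0 0 1'; python3 -m pendant '0 -6 0 0 0 0 1;0 -6 0 0 0 0 1;0 -6 0 0 0 0 1;0 -6 0 0 0 0 1;0 0 0 0 0 0 1;0 0 0 0 0 0 1') | egrep "time|pos|contact|wid|gr"
python3 -c "
from h import *
t=env.snapshot('top');s=env.snapshot('side')
a=t['img'][140:230,215:305,::-1];b=s['img'][185:275,215:305,::-1]
f=lambda i:cv2.resize(i,(395,395),interpolation=cv2.INTER_CUBIC)
cv2.imwrite('pics/a6.png',np.hstack([f(a),f(b)]))"
```

```text
time_s: 21.75
tcp_pos: [0.5734, 0.2487, 0.0554]
contact_force: [0.2, -7.8, -9.0]
width: 0.659
grasp_force: 30.0
time_s: 23.12
tcp_pos: [0.5751, 0.2501, 0.2291]
contact_force: [0.2, -0.1, 0.4]
width: 0.999
grasp_force: 0.0
time_s: 23.88
tcp_pos: [0.518, 0.4824, 0.2244]
contact_force: [-0.3, -0.7, -0.3]
width: 1.003
grasp_force: 0.0
```

View pics/a6.png

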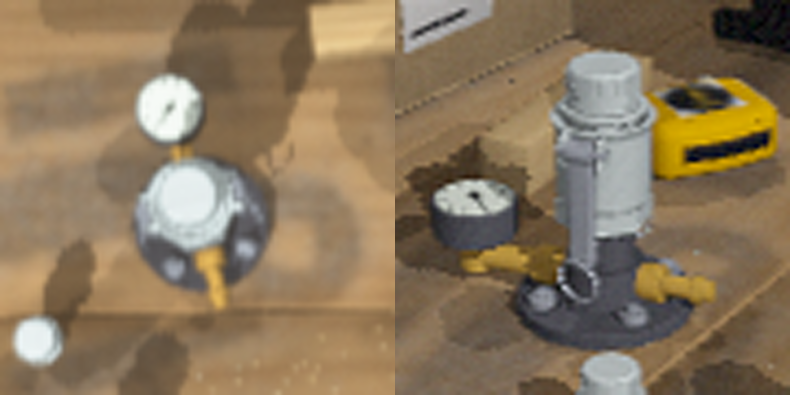

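The plug stands home and upright (side crop (603,90)). The left arm lies down along the body at (583,210), and the right arm no longer sticks out in either view.

```bash
python3 -c "
from rig import env
print(env.job_done())"
```

```text
the job is handed in; nothing more can be done
None
```

The plug is pressed home at about 20 N, both cam arms were swung down together and squeezed flat (about 60 mm over both), and the job was handed in at about 24 s.

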